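# Set the flip stop and butt a frame moulding against it

### The job

Get the floater-frame moulding ready for sawing to length on the mitre bench: swing the flip stop on the fence fully down into the moulding's path, then slide the moulding, its flange flat against the fence, along to the stop until its end butts against the rubber-tipped screw in the flag. Press it home for a moment with a light, definite push of about 5 to 10 N, never ramming the stop, and leave it lying flat there, touching fence and stop, with the pencil, eraser and sharpener on the board undisturbed.

Things in the scene. Friction and masses are not known exactly. Their poses are not given: they have to be found in the camera images.
- jig: mitre bench, fixed: plywood board with a low wooden fence and a track along its far side. Origin: on the line of the fence's front face, at table-top height. x: through the fence, away from the robot; y: along the fence; the moulding travels to -y. Board top z = 12 mm, x -120 to 60, y -225 to 245 mm; fence x 0 to 22, track x 22 to 46 mm, tops at z = 32 mm. Saw kerfs do not catch.
- stop: carriage of the flip stop, clamped on the track, 26 x 40 x 12 mm, with two hinge cheeks (tops 32 mm above the origin) and a small black knob (top 26 mm). Origin: centre of its underside, on the track's top, 34 mm behind the fence's front face; axes as the jig's. Its place along the fence varies. It carries the flag and its screw.
- flag_pivot (a point): hinge axis of the flag, mid-width; the axis runs along the fence (jig y), 16 mm behind the fence's front face and 54 mm above the table. The flag is an aluminium plate 10 mm thick (along y): an arm 16 mm high, centred on the axis, reaching 66 mm from it, with a plate 32 to 66 mm from the axis that hangs to 36 mm below the axis when down.
- flag (a joint): angle of the flag, rad: 0 = fully down on its rest, arm level and pointing to the front (-x of the jig), plate hanging in the moulding's path; grows as it lifts: 1.57 = arm upright, up to 2.1 = leaning back over the track; starts raised. Stiff hinge (0.06 N m friction): it stays where it is left and has to be pushed all the way down, with 1 to 3 N on the arm.
- flag_face (a point): point on the flag's face that meets the moulding (when down it looks to +y of the jig), on the axis of its screw, 50 mm from the hinge axis along the arm and 19 mm below the arm's centre line. Its rubber tip, 14 mm across, stands 4 to 20 mm out of this face: the setting varies and is not measured. The rubber gives 2 mm at most, 3 N per mm, then is hard.
- moulding: loose wooden L moulding lying on the board, 220 mm long (y), 0.2 to 0.4 kg: flange 40 mm wide (x) and 8 mm thick; upright 12 mm thick, 55 mm high, along its front edge, free on both sides for gripping. Origin: centre of its underside. x points from the upright to the flange's far edge, which goes against the fence. It starts 12 to 26 mm off the fence, slightly skew.
- moulding_mid (a point): centre of the moulding's upright, half-way along and half-way up (27.5 mm above its underside), 34 mm from the flange's far edge
- moulding_end (a point): centre of the upright's end face that is to meet the stop, 110 mm from moulding_mid along -y of the moulding
- pencil: yellow pencil 120 mm long, lying on the front of the bench's board: leave alone
- eraser: eraser 19 x 43 x 13 mm lying on the front of the bench's board: leave alone
- sharpener: pencil sharpener 15 x 26 x 14 mm on the bench's board near its -y end, beyond the stop: leave alone

How it is judged:
On the way, in this order (a step that is already met when the one before it is completed fails the run):
1. the flag is fully down in the path, the moulding not yet against it (value of joint flag below 0.05 rad and contact force between moulding and stop below 0.1 N), for 0.2 s.
2. the moulding, flange along the fence, is pressed against the stop's screw with at least 4 N (value of joint flag below 0.05 rad and contact force between moulding and stop above 4 N and x of moulding_mid in the frame of jig above -0.0365 m and y of moulding_end in the frame of flag_face above 0.001 m), for 0.3 s.
At the end, for the whole second after the job is handed in: Flag down within 0.05 rad; the moulding flat on the board and at rest, its flange within 2.5 mm of the fence and parallel to it within 0.025 rad, its end still touching the rubber tip of the stop's screw (1 to 20.5 mm from the flag's face) (value of joint flag below 0.05 rad and y of moulding_end in the frame of flag_face between 0.001 and 0.0205 m and contact force between moulding and stop above 0.05 N and x of moulding_mid in the frame of jig above -0.0365 m and z of moulding_mid in the frame of jig below 0.0425 m and angle between the y axis of moulding_mid and the y axis of jig, either way round below 0.025 rad and angle between moulding_mid's own z axis and vertical below 0.05 rad and linear speed of moulding below 0.01 m/s).
It fails at once if the stop was rammed: the moulding pushed on it with more than 15 N (contact force between moulding and stop above 15 N).
It fails at once if a bystander was disturbed (moved more than 15 mm) (distance of any of pencil, eraser, sharpener from where it was at the start of the episode above 0.015 m).
It also fails if it takes over 72 s, if anything falls off the work surface, if the arm or the gripper's body presses on something with over 40 N, if the wrist force passes 120 N, or if a joint passes its speed limit or range.

### The arm

A 6-joint arm with a two-finger parallel gripper is mounted at the origin on a cart in front of the work surface, level with it; the furniture and walls round the work are solid. World frame = base frame: x ahead of the robot, y to its left, z up, the work surface at z = 0. Lengths are in m, angles in rad, forces in N, time in s.
With the tool pointing down it reaches from about 0.35 to 0.85 m from the base axis. Payload 8.1 kg.
Tool frame: the origin (TCP) lies at the very end of the fingers, on their centre line; the grasp point (between the pads) lies 19 mm behind it; z points along the fingers, x is the direction in which the jaws open and shut, and the axes are right-handed (so a half turn about z gives the same grasp; the last joint's range is limited). The gripper opens to 93 mm and grips with 3 to 60 N. Pads are 15 mm wide; open, the fingers measure 128 mm over their backs; the gripper's body (75 mm by 188 mm) begins 65 mm behind the grasp point.
Start: joints at [-1.227, 0.13, 1.488, -0, 1.523, -0.085], TCP at [0.249, -0.546, 0.219] pointing down, gripper open.
Joint ranges: [-2.96, 2.96], [-0.89, 2.26], [0.02, 2.5], [-1.34, 4.48], [0, 2.73], [-2.66, 2.66]. Speed limits (rad/s): [2.39, 2.39, 2.79, 3.14, 3.14, 3.14].

### API

Orientations are given as a rotation vector (axis times angle).
In Python, from plant import robot gives the robot as it stands. The module is installed in compiled form; this text tells all that it offers.
- The arm moves only by the tool jog_arm, never from a script. Its argument "commands" is one flat list of numbers, 5 for each row, row after row: the gripper's target within -1 to 1 (shut at 1, half-way at 0, fully open at -1), then the shift along the tool's x, y, z in m, then the turn about the tool's z in degrees. A call has 1 to 20 rows; each row shifts and turns the commanded pose from where the row before left it, along the tool's axes as they then stand; what a row does not reach is not made up. A row lasts 1/12 s, in which the tool goes at most 41.7 mm and 7.16 degrees, less where a joint would pass 70% of its speed; a pose out of reach is approached as far as the arm can. A call is refused whole if a number of a shift passes 0.0417 or a number of a turn 7.16, either way. A call with a gripper value outside its range is refused whole. The fingers move at their own pace and stop on an object; "grip_force" is the grip in N (left out, the last holds). Time passes only in rows, so rows that do not move let the fingers close. It gives the time, the measured TCP pose, the force and the opening at its end, in the units of the state.
- robot.read_state(): the state, without advancing time (a new reading comes with each control period).
- robot.read_camera(name): name is "side" or "top" or "wrist"; returns a dict with "img" (420x560x3 uint8, blue, green, red), "vfov" (degrees; the focal length in pixels is half the picture's height over the tangent of half this angle, whatever the lens; pixels are square), "cx", "cy" (the principal point, pixels), "extrinsics" (4x4, takes a point from world to camera coordinates). Camera axes: x right, y down, z forward; pixel columns grow to the right and rows downward; lengths in m; the calibration is good to about 2 mm. A picture is of the moment at which its call begins. There is no depth.
- robot.close_job(): hands the job in, once; it reports no verdict.
Trained networks look in a picture, given as the dict that the camera call returned (one of the last four; its "shot" number tells which), for a name from the list of things; names that differ only in an ending like _2 or _b are one class to them, and where a whole thing is asked for, a point or a joint stands for the part that bears it (a point fixed in the world has none). Each returns a list of dicts, best first, with "score" (0 to 1); they miss things now and then, are a little off and sometimes report something else, mostly with a low value. They report only what shows in the picture. A call takes as long as a camera call.
- robot.recognise(thing, picture): "box" ([centre column, centre row, width, height] as shares, 0 to 1, of the picture: columns of its width, rows of its height, round what is visible of it).
- robot.pinpoint(thing, picture): "position" ([row, column] as shares, 0 to 1, of the picture: columns of its width, rows of its height: a listed point, or the origin of a listed thing).
The state is a dict: "t": time; "q": joint angles; "dq": joint speeds; "joint_torque": joint torques, N m; "tool_pos": TCP position; "orientation": TCP orientation; "force": force on the tool from outside, world axes, zero at the start; "wrist_torque": the same for the moment, N m; "opening": finger opening in m.
Only numpy, scipy, OpenCV 4.12 (cv2) and the standard library are available. Lean on these libraries where they do the work, as an engineer would, in place of code of your own. Each camera call takes 0.05 s, during which the arm holds its last target.

## Working session

There is one attempt and no reset: what is moved stays moved. The work goes in short steps, Python scripts to look and compute and a tool call to move; the robot and the scene stay as the last step left them, time stands still between calls to the robot, and variables do not carry over. Pictures are saved under pics/ and viewed, and the job is handed in when it is done.

Besides the shell and the picture viewer there is one more tool, called as name(argument=value, ...) on one line, values as JSON. jog_arm: Moves the arm, as the interface text tells. Its arguments: {"type":"object","properties":{"commands":{"type":"array"},"grip_force":{"type":"number"}},"required":["commands"]}

```bash
mkdir -p pics
cat > h.py <<'E'
import numpy as np, cv2
from plant import robot
def cam(n):
    p=robot.read_camera(n); return p
def K(p):
    f=p["img"].shape[0]/2/np.tan(np.radians(p["vfov"])/2); return f
def proj(p,X):
    E=np.array(p["extrinsics"]); c=E[:3,:3]@np.array(X)+E[:3,3]; f=K(p)
    return p["cx"]+f*c[0]/c[2], p["cy"]+f*c[1]/c[2]
def ray(p,u,v):
    E=np.array(p["extrinsics"]); f=K(p); R=E[:3,:3]
    d=R.T@np.array([(u-p["cx"])/f,(v-p["cy"])/f,1]); return -R.T@E[:3,3], d
def onz(p,u,v,z):
    o,d=ray(p,u,v); return o+d*(z-o[2])/d[2]
def tri(obs):
    A=np.zeros((3,3));b=np.zeros(3)
    for p,u,v in obs:
        o,d=ray(p,u,v); d=d/np.linalg.norm(d); M=np.eye(3)-np.outer(d,d); A+=M;b+=M@o
    return np.linalg.solve(A,b)
E
python3 - <<'E'
from h import *
for n in ["side","top","wrist"]:
    p=cam(n); cv2.imwrite(f"pics/{n}0.png",p["img"])
    print(n,p["vfov"],p["cx"],p["cy"],np.round(p["extrinsics"],3).tolist())
    for t in ["jig","stop","flag_pivot","flag_face","moulding","moulding_mid","moulding_end","pencil","eraser","sharpener"]:
        print(t,[(round(r["position"][1]*560,1),round(r["position"][0]*420,1),round(r["score"],2)) for r in robot.pinpoint(t,p)][:2])
s=robot.read_state(); print({k:np.round(v,4) for k,v in s.items()})
E
```

```text
side 53.03827830405007 281.8645080581445 212.2342060809751 [[0.995, -0.095, 0.025, -0.557], [-0.022, -0.461, -0.887, 0.022], [0.095, 0.883, -0.46, 0.882], [0.0, 0.0, 0.0, 1.0]]
jig [(270.7, 232.6, 0.57)]
stop [(310.0, 252.3, 0.78)]
flag_pivot [(302.8, 240.8, 0.86)]
flag_face [(307.9, 213.4, 0.91)]
moulding [(241.7, 207.4, 0.77)]
moulding_mid [(232.2, 201.1, 0.96)]
moulding_end [(242.6, 222.6, 0.89)]
pencil [(223.3, 242.6, 0.68), (271.3, 235.3, 0.6)]
eraser [(211.5, 198.2, 0.55)]
sharpener [(275.0, 292.3, 0.47)]
top 43.622613578575844 283.88813213518137 200.7301596291548 [[0.019, -1.0, 0.024, -0.101], [-0.983, -0.023, -0.18, 0.551], [0.18, -0.02, -0.983, 0.846], [0.0, 0.0, 0.0, 1.0]]
jig [(270.1, 216.8, 0.7)]
stop [(341.8, 184.6, 0.85)]
flag_pivot [(342.9, 190.2, 0.71)]
flag_face [(347.7, 179.2, 0.88), (345.5, 191.4, 0.49)]
moulding [(226.5, 249.3, 0.83), (346.6, 190.2, 0.59)]
moulding_mid []
moulding_end [(286.7, 247.7, 0.86)]
pencil [(301.6, 270.8, 0.6)]
eraser [(191.5, 290.3, 0.79)]
sharpener [(391.7, 227.2, 0.65), (191.8, 291.3, 0.55)]
wrist 65.15784518520506 280.6480149403927 208.33261716863592 [[0.415, -0.91, -0.0, -0.6], [-0.875, -0.4, 0.274, -0.033], [-0.249, -0.113, -0.962, 0.391], [0.0, 0.0, 0.0, 1.0]]
jig []
stop []
flag_pivot []
flag_face []
moulding []
moulding_mid []
moulding_end []
pencil []
eraser []
sharpener []
{'t': np.float64(1.65), 'q': array([-1.2274,  0.1304,  1.4882, -0.    ,  1.523 , -0.0854]), 'dq': array([-0.0009, -0.0004, -0.0004,  0.0007, -0.    , -0.0008]), 'joint_torque': array([-1.30000e-03, -5.59746e+01, -4.92050e+01,  7.68000e-02,
        2.29000e-02, -0.00000e+00]), 'tool_pos': array([ 0.2495, -0.5457,  0.2186]), 'orientation': array([ 2.6432, -1.6979, -0.    ]), 'force': array([-0.391 , -0.5091,  0.1328]), 'wrist_torque': array([-0.0152, -0.0053,  0.0583]), 'opening': np.float64(0.093)}
```

View images.

View pics/side0.png

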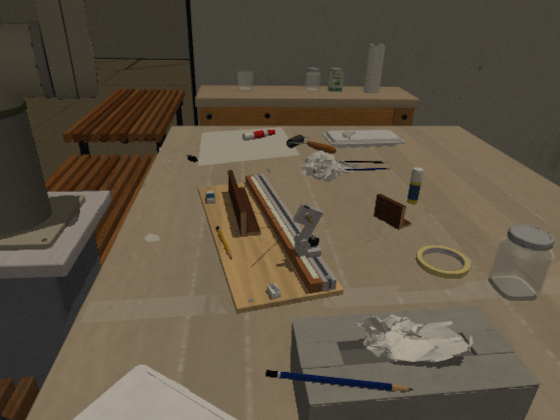

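View pics/top0.png

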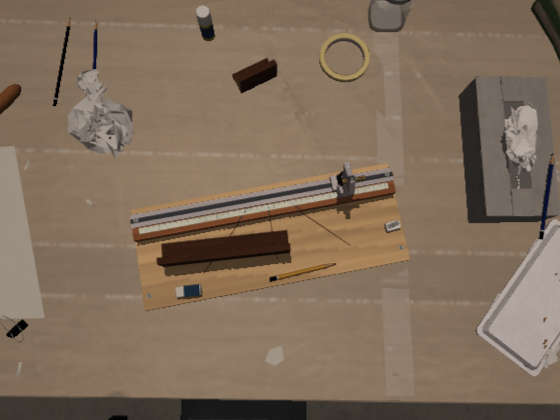

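Run:
```python
from h import *
s=cam("side");t=cam("top")
a={"stop":((310,252.3),(341.8,184.6)),"piv":((302.8,240.8),(342.9,190.2)),"face":((307.9,213.4),(347.7,179.2)),"mould":((241.7,207.4),(226.5,249.3)),"end":((242.6,222.6),(286.7,247.7)),"jig":((270.7,232.6),(270.1,216.8))}
for k,(x,y) in a.items():
    P=tri([(s,*x),(t,*y)]); print(k,P.round(4),np.round(proj(s,P),1),np.round(proj(t,P),1))
```

```text
stop [ 0.5896 -0.1917  0.0288] [309.1 252.5] [341.9 183.7]
piv [ 0.5751 -0.1904  0.0526] [301.6 241. ] [343. 189.]
face [ 0.5817 -0.1908  0.1074] [307.  213.6] [347.8 178.2]
mould [0.4706 0.008  0.0214] [241.5 207.4] [226.5 249.1]
end [ 0.4727 -0.0959  0.0406] [242.9 222.6] [286.7 248.1]
jig [ 0.531  -0.0661 -0.001 ] [271.3 232.5] [270.1 217.5]
```

Run:
```python
from h import *
i=cv2.imread("pics/top0.png")
cv2.imwrite("pics/top0a.png",cv2.resize(i[190:315,125:295],None,fx=4.7,fy=4.7,interpolation=cv2.INTER_CUBIC))
cv2.imwrite("pics/top0b.png",cv2.resize(i[150:275,265:425],None,fx=4.8,fy=4.8,interpolation=cv2.INTER_CUBIC))
i=cv2.imread("pics/side0.png")
cv2.imwrite("pics/side0a.png",cv2.resize(i[165:310,190:350],None,fx=4,fy=4,interpolation=cv2.INTER_CUBIC))
```

```text
(no output)
```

View pics/top0a.png

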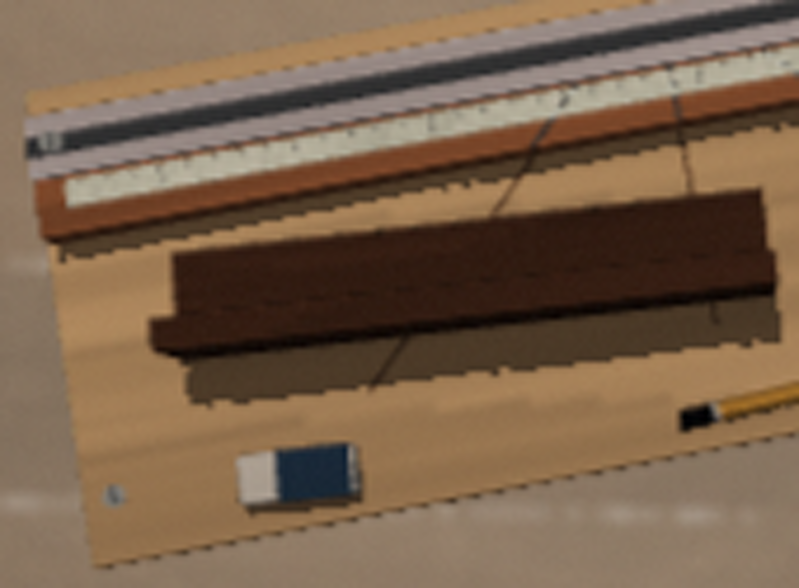

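View pics/top0b.png

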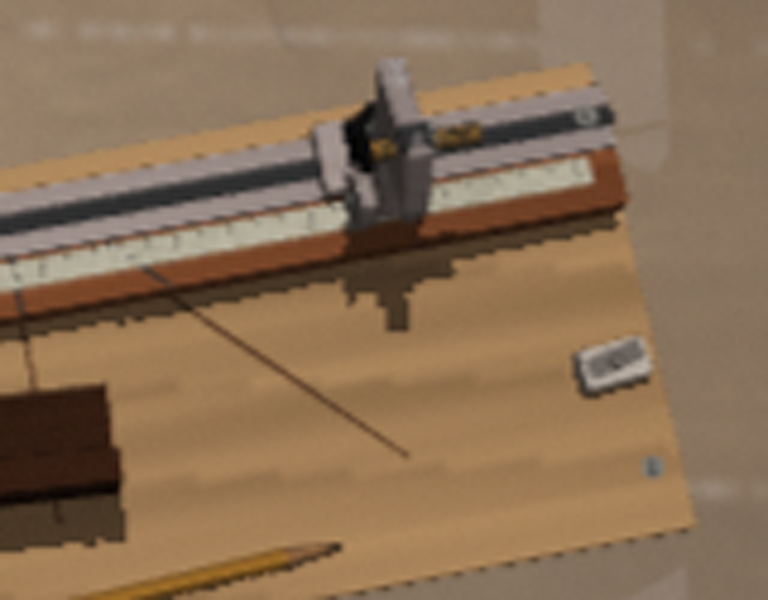

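View pics/side0a.png

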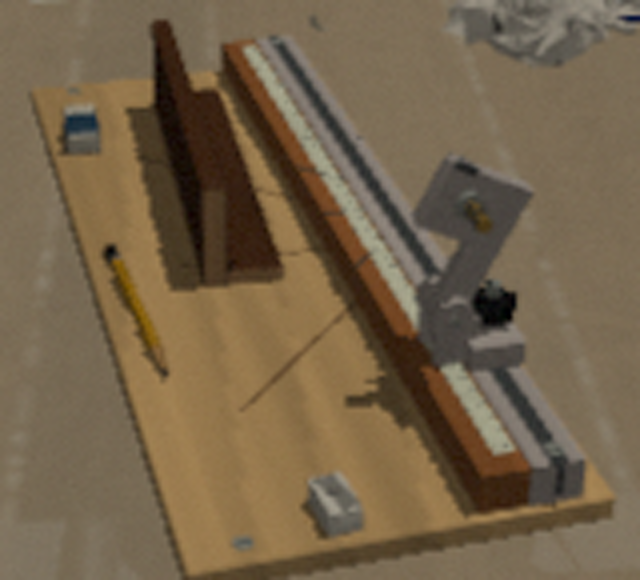

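```bash
cat >> h.py <<'E'
def jig2w(P,J):
    x,y,a=J[:3]; z=J[3] if len(J)>3 else 0
    c,s=np.cos(a),np.sin(a); P=np.asarray(P,float)
    return np.array([x+c*P[0]-s*P[1],y+s*P[0]+c*P[1],P[2]+z])
def w2jig(W,J):
    c,s=np.cos(J[2]),np.sin(J[2]); d=np.asarray(W)-[J[0],J[1],0]
    return np.array([c*d[0]+s*d[1],-s*d[0]+c*d[1],d[2]])
E
python3 - <<'E'
from h import *
from scipy.optimize import least_squares
s=cam("side");t=cam("top")
ta=lambda U,V:(124.6+U/4.7,189.6+V/4.7)
tb=lambda U,V:(264.6+U/4.8,149.6+V/4.8)
sa=lambda U,V:(189.6+U/4,164.6+V/4)
C=[(t,ta(27,92),(60,245,12)),(t,ta(95,567),(-120,245,12)),(t,tb(590,65),(60,-225,12)),(t,tb(693,525),(-120,-225,12)),(t,tb(626,203),(0,-225,32)),(t,ta(42,235),(0,245,32)),
(s,sa(32,92),(-120,245,12)),(s,sa(188,575),(-120,-225,12)),(s,sa(612,495),(60,-225,12)),(s,sa(475,472),(0,-225,32)),(s,sa(222,45),(0,245,32))]
def res(J,sel):
    return np.concatenate([np.subtract(proj(c,jig2w(np.array(P)/1000,J)),uv) for c,uv,P in C if sel is None or c is sel])
for sel in [None,t,s]:
    r=least_squares(res,[.53,-.07,.15],args=(sel,)); print(r.x.round(4),res(r.x,None).reshape(-1,2).round(1).tolist())
J=least_squares(res,[.53,-.07,.15],args=(None,)).x
np.save("J.npy",J)
for k,W in dict(stop=[.5896,-.1917,.029],piv=[.5751,-.1904,.0526],face=[.5817,-.1908,.1074],end=[.4727,-.0959,.0406],m=[.4706,.008,.0214]).items(): print(k,(w2jig(W,J)*1000).round(1))
# moulding upright top edges in top view, z=67mm
for n,uv in dict(pl=ta(150,320),pr=ta(772,258),fr=ta(775,288),fl=ta(152,347)).items(): print(n,(w2jig(onz(t,*uv,.067),J)*1000).round(1))
for n,uv in dict(flangeL=ta(172,253),flangeR=ta(762,188)).items(): print(n,(w2jig(onz(t,*uv,.020),J)*1000).round(1))
E
```

```text
[ 0.5305 -0.0693  0.2045] [[-1.0, -0.7], [-1.4, 0.5], [0.1, -0.8], [1.0, 1.2], [2.5, 0.2], [-2.6, 1.0], [-0.2, -1.1], [-0.7, -0.3], [1.1, 0.3], [1.9, 2.1], [-0.3, -1.3]]
[ 0.5311 -0.0696  0.2061] [[-0.8, -0.8], [-1.0, 0.3], [0.2, -1.2], [1.3, 0.6], [2.7, -0.3], [-2.3, 0.9], [-0.1, -1.0], [-0.1, -0.1], [1.7, 0.4], [2.5, 2.2], [-0.2, -1.2]]
[ 0.5299 -0.068   0.2037] [[-1.7, -0.5], [-2.2, 0.7], [-0.5, -0.4], [0.3, 1.6], [1.9, 0.6], [-3.4, 1.2], [-0.3, -1.3], [-1.2, -0.9], [0.5, -0.1], [1.3, 1.7], [-0.4, -1.5]]
stop [  33.  -131.9   29. ]
piv [  19.1 -127.7   52.6]
face [  25.5 -129.4  107.4]
end [-62.  -14.4  40.6]
m [-42.9  87.8  21.4]
pl [-40.7 199.4  67. ]
pr [-59.  -17.7  67. ]
fr [-69.5 -16.8  67. ]
fl [-50.1 200.   67. ]
flangeL [-12.5 197.3  20. ]
flangeR [-28.4 -21.3  20. ]
```

```bash
cat >> h.py <<'E'
from scipy.spatial.transform import Rotation as Rot
def delta(Wt,turn_deg=0):
    s=robot.read_state(); R=Rot.from_rotvec(s["orientation"])*Rot.from_euler('z',turn_deg,degrees=True)
    return (R.inv().apply(np.asarray(Wt)-s["tool_pos"])*1000).round(1)
def stat():
    s=robot.read_state(); J=np.load("J.npy"); R=Rot.from_rotvec(s["orientation"]).as_matrix()
    print("t",round(float(s["t"]),2),"jig",(w2jig(s["tool_pos"],J)*1000).round(1),"xang-J deg",round(float(np.degrees(np.arctan2(R[1,0],R[0,0])-J[2])),2),"F",s["force"].round(2),"Fjig",w2jig(s["force"]+[J[0],J[1],0],J).round(2),"op",round(float(s["opening"]),4),"q",s["q"].round(2))
E
python3 - <<'E'
from h import *
stat(); J=np.load("J.npy")
print(delta(jig2w([.08,-.134,.16],J),12.8))
E
```

```text
t 1.85 jig [-371.9 -409.4  218.6] xang-J deg -77.15 F [-0.14  0.64  0.52] Fjig [-0.    0.66  0.52] op 0.0931 q [-1.23  0.13  1.49 -0.    1.52 -0.09]
[-275.  -452.1   58.6]
```

jog_arm(commands=[1,0,0,0,6.4,1,0,0,0,6.4,1,-0.0183,-0.0301,0,0,1,-0.0183,-0.0301,0,0,1,-0.0183,-0.0301,0,0,1,-0.0183,-0.0301,0,0,1,-0.0183,-0.0301,0,0,1,-0.0183,-0.0301,0,0,1,-0.0183,-0.0301,0,0,1,-0.0183,-0.0301,0,0,1,-0.0183,-0.0301,0,0,1,-0.0183,-0.0301,0,0,1,-0.0183,-0.0301,0,0,1,-0.0183,-0.0301,0,0,1,-0.0183,-0.0301,0,0,1,-0.0183,-0.0301,0,0,1,-0.0183,-0.0301,0,0,1,0,0,0,0,1,0,0,0,0], grip_force=10)

```text
t: 3.43
tool_pos: [0.6364, -0.183, 0.218]
orientation: [2.44, -1.978, -0.001]
force: [-0.5, -0.0, -0.9]
opening: 0.0006
```

Run:
```python
from h import *
stat(); J=np.load("J.npy")
print(delta(jig2w([.08,-.134,.095],J)))
```

```text
t 3.43 jig [  80.7 -132.9  218. ] xang-J deg -89.76 F [-0.46 -0.03 -0.92] Fjig [-0.45  0.06 -0.92] op 0.0006 q [-0.36  0.3   1.3  -0.    1.55  1.  ]
[  1.1   0.6 123. ]
```

jog_arm(commands=[1,0,0,0.03,0,1,0,0,0.03,0,1,0,0,0.03,0,1,0,0,0.03,0,1,0,0,0.003,0,1,0,0,0,0])

```text
t: 3.93
tool_pos: [0.6329, -0.1851, 0.0932]
orientation: [2.435, -1.982, -0.008]
force: [0.6, -0.2, 0.1]
opening: 0.0003
```

Run:
```python
from h import *
stat()
p=cam("side"); cv2.imwrite("pics/s1.png",cv2.resize(p["img"][120:310,190:390],None,fx=3,fy=3,interpolation=cv2.INTER_CUBIC))
p=cam("top"); cv2.imwrite("pics/t1.png",cv2.resize(p["img"][120:270,265:425],None,fx=3.7,fy=3.7,interpolation=cv2.INTER_CUBIC))
```

```text
t 3.93 jig [  76.8 -134.3   93.2] xang-J deg -90.02 F [ 0.55 -0.16  0.06] Fjig [ 0.51 -0.27  0.06] op 0.0003 q [-0.36  0.38  1.43 -0.    1.34  1.  ]
```

View pics/s1.png

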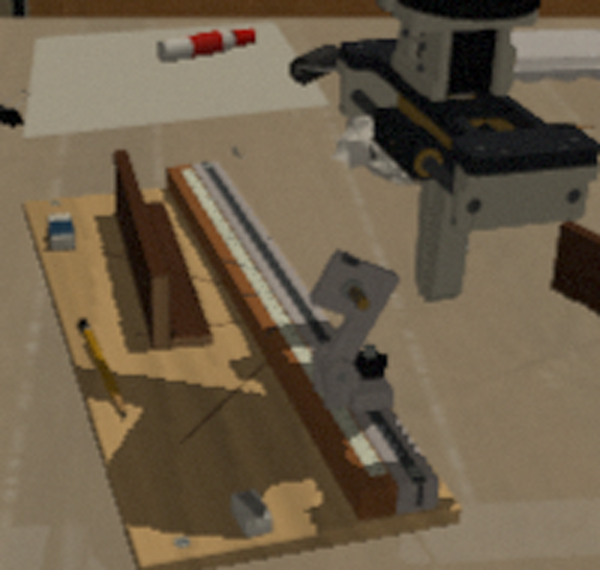

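View pics/t1.png

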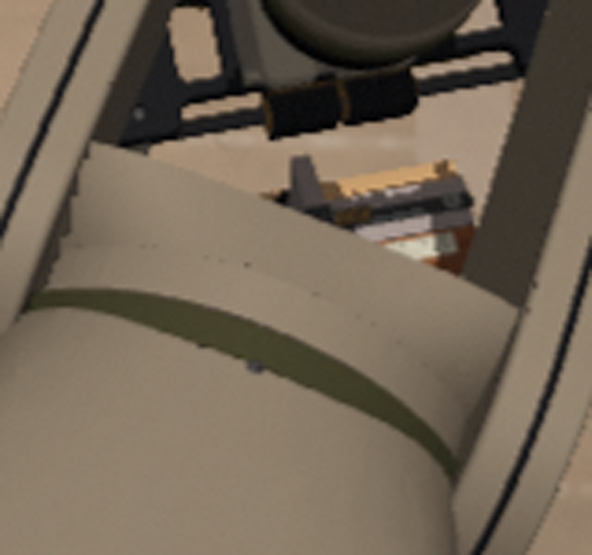

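jog_arm(commands=[1,0,0,0,0,1,0,0.012,-0.001,0,1,0,0.012,-0.001,0,1,0,0.012,-0.001,0,1,0,0.008,0,0,1,0,0.004,0,0,1,0,0,0,0])

```text
t: 4.62
tool_pos: [0.5888, -0.1953, 0.1002]
orientation: [-2.437, 1.982, -0.003]
force: [-0.3, 0.2, 0.6]
opening: 0.0003
```

Run:
```python
from h import *
stat()
p=cam("side"); cv2.imwrite("pics/s2.png",cv2.resize(p["img"][120:310,190:390],None,fx=3,fy=3,interpolation=cv2.INTER_CUBIC))
```

```text
t 4.62 jig [  31.5 -135.2  100.2] xang-J deg -89.98 F [-0.31  0.16  0.64] Fjig [-0.27  0.22  0.64] op 0.0003 q [-0.4   0.26  1.56 -0.    1.32  0.96]
```

View pics/s2.png

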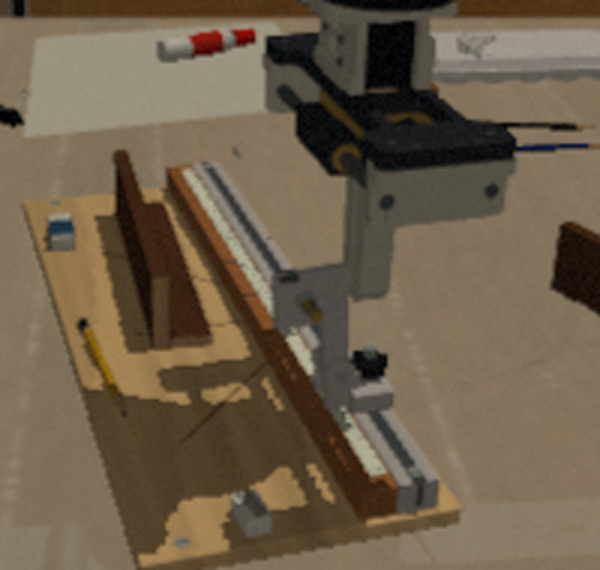

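jog_arm(commands=[1,0,0.012,0.001,0,1,0,0.012,0.003,0,1,0,0.01,0.006,0,1,0,0.009,0.008,0,1,0,0.007,0.008,0,1,0,0.004,0.008,0,1,0,0,0,0,1,0,0,0,0])

```text
t: 5.33
tool_pos: [0.5352, -0.2054, 0.0639]
orientation: [2.437, -1.982, -0.002]
force: [-0.2, -0.1, -0.2]
opening: 0.0002
```

Run:
```python
from h import *
stat()
p=cam("side"); cv2.imwrite("pics/s3.png",cv2.resize(p["img"][120:310,190:390],None,fx=3,fy=3,interpolation=cv2.INTER_CUBIC))
```

```text
t 5.33 jig [ -23.  -134.3   63.9] xang-J deg -89.96 F [-0.22 -0.08 -0.18] Fjig [-0.23 -0.03 -0.18] op 0.0002 q [-0.46  0.19  1.72 -0.    1.24  0.91]
```

View pics/s3.png

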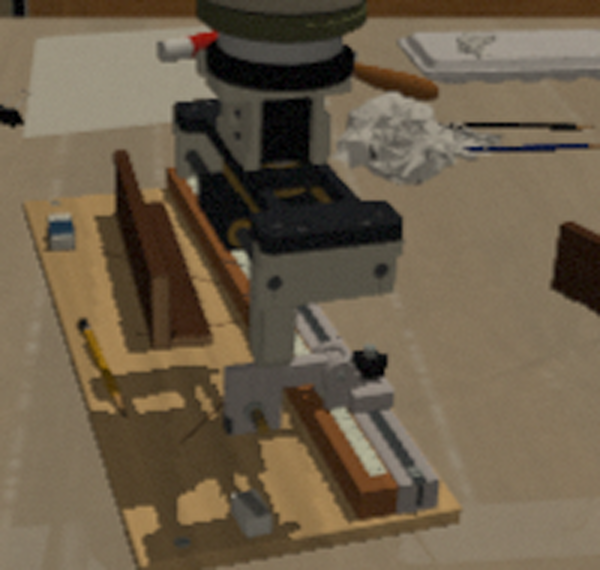

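Flag nearly down (arm almost level, plate at ~(250,400)). Press down gently further, 1 mm rows.

jog_arm(commands=[1,0,0.006,0.001,0,1,0,0.003,0.001,0,1,0,0,0.001,0,1,0,0,0,0,1,0,0,0,0])

```text
t: 5.8
tool_pos: [0.5263, -0.2077, 0.0622]
orientation: [2.437, -1.982, -0.001]
force: [-5.3, 0.5, 5.4]
opening: 0.0007
```

```bash
python3 -c "
from h import *
stat()"
```

```text
t 5.8 jig [ -32.1 -134.7   62.2] xang-J deg -89.95 F [-5.29  0.47  5.44] Fjig [-5.08  1.54  5.44] op 0.0007 q [-0.47  0.17  1.74 -0.    1.23  0.9 ]
```

jog_arm(commands=[1,0,0,0.0005,0,1,0,0,0.0005,0,1,0,0,0,0,1,0,0,0,0])

```text
t: 6.13
tool_pos: [0.5264, -0.2078, 0.0621]
orientation: [2.437, -1.982, -0.001]
force: [-8.8, 2.2, 12.3]
opening: 0.0005
```

```bash
python3 -c "
from h import *
stat()"
```

```text
t 6.13 jig [ -32.1 -134.8   62.1] xang-J deg -89.95 F [-8.79  2.19 12.3 ] Fjig [-8.16  3.93 12.3 ] op 0.0005 q [-0.47  0.17  1.74 -0.    1.23  0.9 ]
```

jog_arm(commands=[1,0,0,-0.005,0,1,0,0,-0.03,0,1,0,0,-0.03,0,1,0,0,-0.03,0,0,0,0,0,-7.1,0,0,0,0,-7.1,0,0,0,0,-7.1,0,0,0,0,-7.1,0,0,0,0,-7.1,0,0,0,0,-7.1,0,0,0,0,-7.1,0,0,0,0,-7.1,0,0,0,0,-7.1,0,0,0,0,-7.1,0,0,0,0,-7.1,0,0,0,0,-7.1,0,0,0,0,0])

```text
t: 7.55
tool_pos: [0.5268, -0.2075, 0.1557]
orientation: [-3.135, -0.201, -0.0]
force: [-0.1, 0.9, -1.4]
opening: 0.0464
```

Run:
```python
from h import *
stat(); J=np.load("J.npy")
print(delta(jig2w([-.055,.091,.152],J)))
p=cam("side"); cv2.imwrite("pics/s4.png",cv2.resize(p["img"][120:310,190:390],None,fx=3,fy=3,interpolation=cv2.INTER_CUBIC))
```

```text
t 7.55 jig [ -31.6 -134.6  155.7] xang-J deg -4.4 F [-0.15  0.87 -1.41] Fjig [ 0.03  0.88 -1.41] op 0.0464 q [-0.47  0.08  1.66  0.    1.4  -0.59]
[ -40.6 -223.1    3.7]
```

View pics/s4.png

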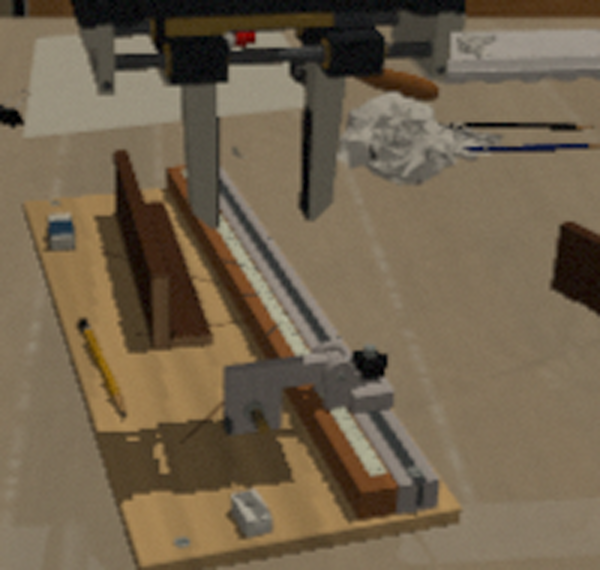

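jog_arm(commands=[0,-0.005,-0.028,0,0,0,-0.005,-0.028,0,0,0,-0.005,-0.028,0,0,0,-0.005,-0.028,0,0,0,-0.005,-0.028,0,0,0,-0.005,-0.028,0,0,0,-0.005,-0.028,0,0,0,-0.005,-0.027,0,0,0,0,0,0,0,0,0,0,0,0])

```text
t: 8.43
tool_pos: [0.46, 0.0099, 0.1559]
orientation: [3.136, 0.189, 0.001]
force: [0.4, -0.2, -0.6]
opening: 0.0463
```

Run:
```python
from h import *
stat(); J=np.load("J.npy")
p=cam("side"); cv2.imwrite("pics/s5.png",cv2.resize(p["img"][100:290,150:350],None,fx=3,fy=3,interpolation=cv2.INTER_CUBIC))
w=cam("wrist"); cv2.imwrite("pics/w5.png",w["img"])
for t in ["moulding_mid","moulding_end"]:
  for q in (p,w): print(t,[(round(r["position"][1]*560,1),round(r["position"][0]*420,1),round(r["score"],2)) for r in robot.pinpoint(t,q)][:2])
for n in [(-.055,.09,.067),(-.0642,-.0175,.067),(-.0457,.2,.067)]: print(n,proj(w,jig2w(n,J)))
```

```text
t 8.43 jig [-53.   91.8 155.9] xang-J deg -4.82 F [ 0.38 -0.22 -0.62] Fjig [ 0.33 -0.29 -0.62] op 0.0463 q [-0.09 -0.22  1.94 -0.    1.42 -0.21]
moulding_mid [(235.1, 200.5, 0.96)]
moulding_mid [(279.2, 204.8, 0.82), (220.8, 124.7, 0.27)]
moulding_end [(242.2, 227.5, 0.7)]
moulding_end [(280.6, 313.6, 0.84), (221.6, 123.7, 0.51)]
(-0.055, 0.09, 0.067) (np.float64(278.7054479179395), np.float64(212.74850062951154))
(-0.0642, -0.0175, 0.067) (np.float64(278.8329539910812), np.float64(327.52633658780593))
(-0.0457, 0.2, 0.067) (np.float64(278.3837994278521), np.float64(65.51170774208614))
```

View pics/s5.png

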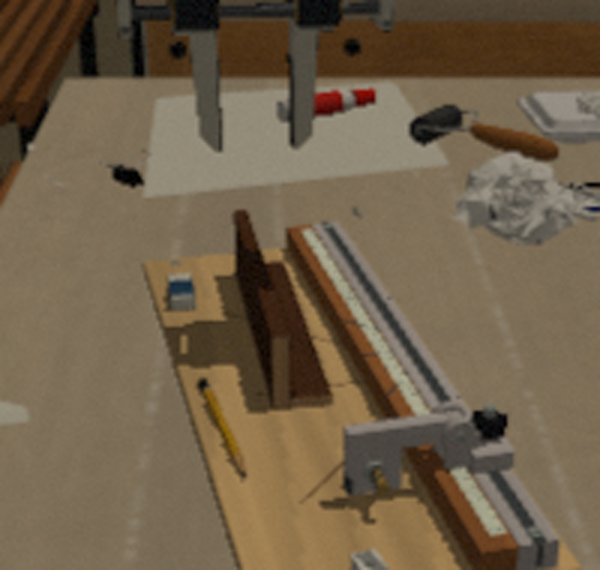

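View pics/w5.png

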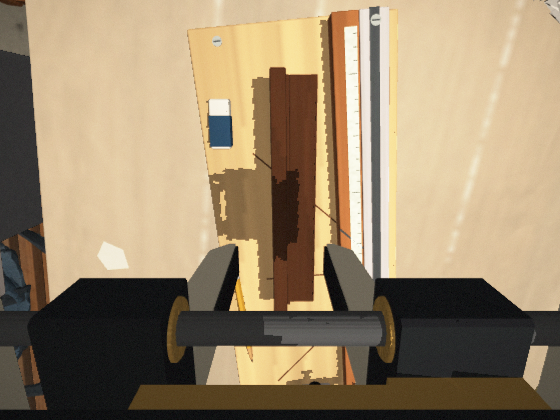

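jog_arm(commands=[0,-0.002,0,0.02,0,0,0,0,0.03,0,0,0,0,0.03,0,0,0,0,0.03,0,0,0,0,0.01,0,0,0,0,0,0,0,0,0,0,0])

```text
t: 9.32
tool_pos: [0.4582, 0.0084, 0.0361]
orientation: [-3.136, -0.19, 0.001]
force: [0.2, 0.4, 1.3]
opening: 0.0464
```

Run:
```python
from h import *
stat()
p=cam("side"); cv2.imwrite("pics/s6.png",cv2.resize(p["img"][100:290,150:350],None,fx=3,fy=3,interpolation=cv2.INTER_CUBIC))
```

```text
t 9.32 jig [-55.   90.7  36.1] xang-J deg -4.8 F [0.21 0.4  1.29] Fjig [0.29 0.35 1.29] op 0.0464 q [-0.09 -0.08  2.05  0.    1.17 -0.21]
```

View pics/s6.png

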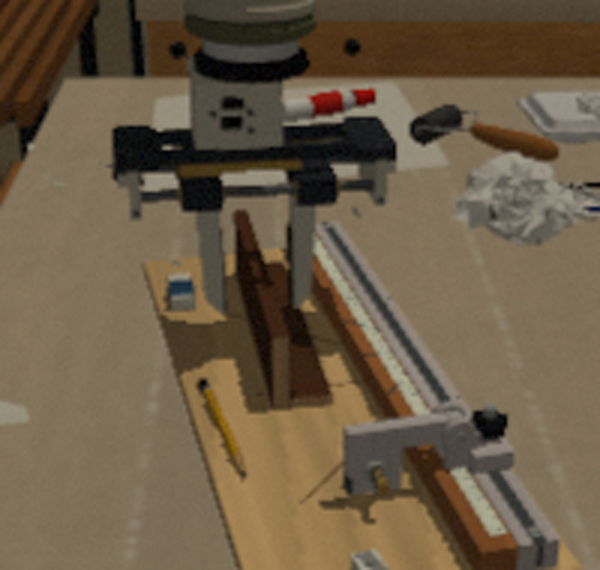

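jog_arm(commands=[1,0,0,0,0,1,0,0,0,0,1,0,0,0,0,1,0,0,0,0,1,0,0,0,0,1,0,0,0,0,1,0,0,0,0,1,0,0,0,0], grip_force=12)

```text
t: 10.03
tool_pos: [0.4584, 0.0088, 0.036]
orientation: [3.136, 0.191, 0.001]
force: [-0.7, 0.6, 3.8]
opening: 0.0121
```

```bash
python3 -c "
from h import *
stat()"
```

```text
t 10.03 jig [-54.7  91.1  36. ] xang-J deg -4.74 F [-0.71  0.59  3.75] Fjig [-0.57  0.72  3.75] op 0.0121 q [-0.09 -0.08  2.05  0.    1.17 -0.21]
```

jog_arm(commands=[1,0.003,0,0,-1.6,1,0.003,0,0,-1.6,1,0.003,0,0,-1.6,1,0.003,0,0,0,1,0.002,0,0,0,1,0.002,0,0,0,1,0,0,0,0,1,0,0,0,0])

```text
t: 10.7
tool_pos: [0.4731, 0.0112, 0.0359]
orientation: [3.125, 0.322, -0.003]
force: [-6.1, -1.2, 9.3]
opening: 0.0126
```

```bash
python3 -c "
from h import *
stat()
p=cam('wrist'); cv2.imwrite('pics/w7.png',p['img'])
"
```

```text
t 10.7 jig [-39.9  90.4  35.9] xang-J deg 0.05 F [-6.09 -1.19  9.28] Fjig [-6.21  0.08  9.28] op 0.0126 q [-0.08 -0.04  2.01 -0.    1.17 -0.29]
```

View pics/w7.png

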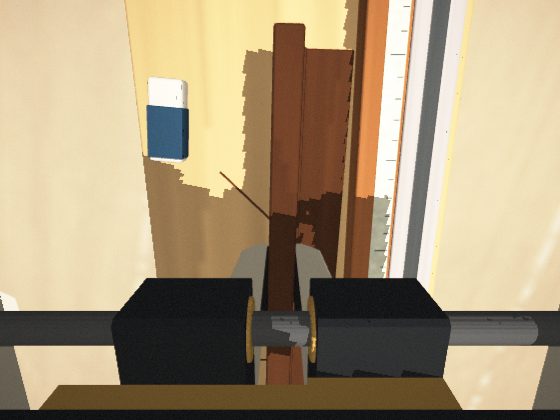

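jog_arm(commands=[1,0,0,-0.0005,0,1,0,0,-0.0005,0,1,0,0,0,0])

```text
t: 11.0
tool_pos: [0.4733, 0.0116, 0.036]
orientation: [-3.125, -0.322, 0.002]
force: [-0.4, -0.1, -4.1]
opening: 0.0117
```

Run:
```python
from h import *
stat(); J=np.load("J.npy")
p=cam('wrist'); i=p['img'].copy()
cv2.imwrite('pics/w8.png',cv2.resize(i[0:290,240:420],None,fx=3,fy=2.05,interpolation=cv2.INTER_CUBIC))
def f(u,v,z): return (w2jig(onz(p,u,v,z),J)*1000).round(1)
for v in (60,130,200): 
    print(v,"row fence pred cols", [ (round(proj(p,jig2w([0,y,.032],J))[0],1),round(proj(p,jig2w([0,y,.032],J))[1],1)) for y in (.1,.15,.2)])
    break
```

```text
t 11.0 jig [-39.6  90.8  36. ] xang-J deg 0.05 F [-0.41 -0.11 -4.15] Fjig [-0.42 -0.02 -4.15] op 0.0117 q [-0.08 -0.04  2.01  0.    1.17 -0.29]
60 row fence pred cols [(np.float64(353.4), np.float64(239.2)), (np.float64(359.4), np.float64(147.7)), (np.float64(366.4), np.float64(40.1))]
```

View pics/w8.png

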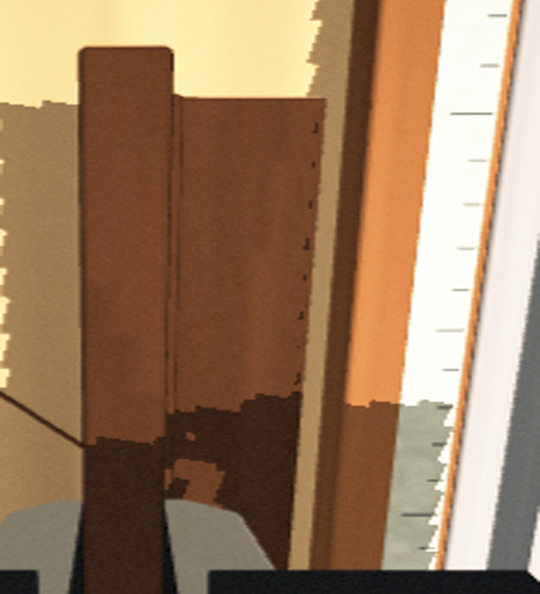

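jog_arm(commands=[1,0.002,0.015,0.0001,0,1,0.002,0.015,0.0001,0,1,0,0.015,0,0,1,0,0.015,0,0,1,0,0.012,0,0,1,0,0.003,0,0,1,0,0,0,0,1,0,0,0,0])

```text
t: 11.72
tool_pos: [0.4927, -0.0607, 0.0361]
orientation: [-3.125, -0.321, 0.001]
force: [0.0, -0.0, -3.1]
opening: 0.0119
```

Run:
```python
from h import *
stat(); J=np.load("J.npy")
p=cam('wrist'); i=p['img'].copy()
cv2.imwrite('pics/w9.png',i)
s=cam("side"); cv2.imwrite("pics/s9.png",cv2.resize(s["img"][170:300,210:370],None,fx=4.5,fy=4.5,interpolation=cv2.INTER_CUBIC))
for t in ["moulding_end","flag_face"]:
  print(t,[(round(r["position"][1]*560,1),round(r["position"][0]*420,1),round(r["score"],2)) for r in robot.pinpoint(t,s)][:2])
for n in [(-.034,-.13,.035),(-.034,-.1,.0395)]:print(proj(s,jig2w(n,J)))
```

```text
t 11.72 jig [-35.2  16.   36.1] xang-J deg 0.02 F [ 0.04 -0.02 -3.11] Fjig [ 0.03 -0.03 -3.11] op 0.0119 q [-0.23  0.02  1.95  0.    1.17 -0.43]
moulding_end [(268.8, 239.3, 0.71)]
flag_face [(273.2, 253.6, 0.97)]
(np.float64(272.98452417372425), np.float64(254.33058444013759))
(np.float64(268.41769580231676), np.float64(243.39787105568107))
```

View pics/w9.png

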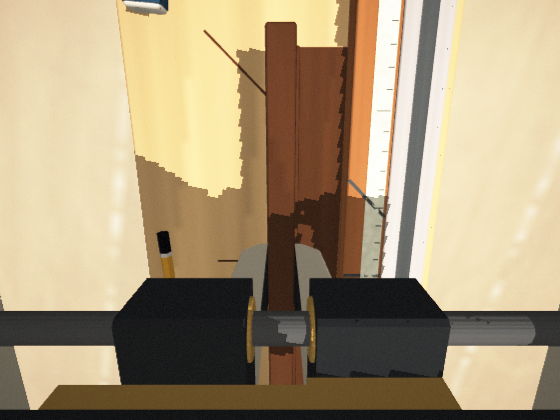

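View pics/s9.png

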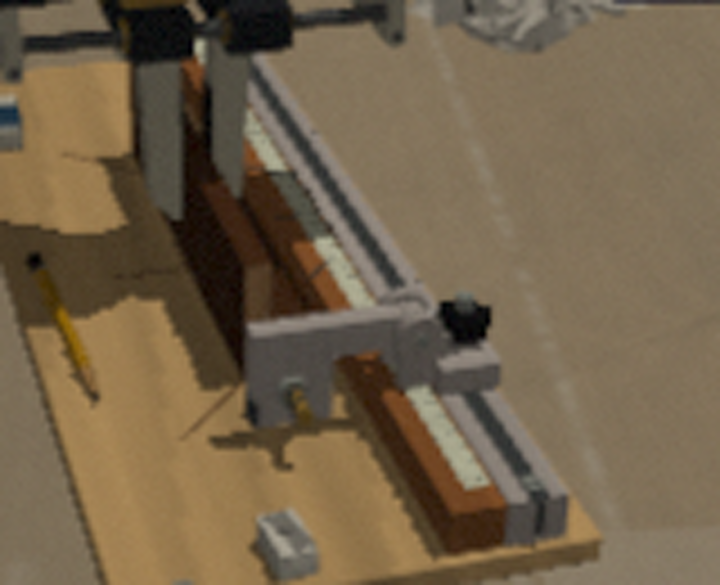

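jog_arm(commands=[1,0.0005,0.004,0,0,1,0.0005,0.004,0,0,1,0.0005,0.002,0,0,1,0,0,0,0,1,0,0,0,0])

```text
t: 12.33
tool_pos: [0.4961, -0.071, 0.0362]
orientation: [3.125, 0.322, -0.002]
force: [-3.2, -1.3, -4.0]
opening: 0.0119
```

```bash
python3 -c "
from h import *
stat()"
```

```text
t 12.33 jig [-34.    5.3  36.2] xang-J deg 0.04 F [-3.19 -1.32 -4.02] Fjig [-3.39 -0.65 -4.02] op 0.0119 q [-0.24  0.04  1.94 -0.    1.17 -0.45]
```

jog_arm(commands=[1,0,0.001,0.0002,0,1,0,0.001,0,0,1,0,0,0,0,1,0,0,0,0])

```text
t: 12.67
tool_pos: [0.4963, -0.072, 0.036]
orientation: [-3.124, -0.322, 0.002]
force: [-4.4, 2.0, -1.8]
opening: 0.0119
```

```bash
python3 -c "
from h import *
stat()"
```

```text
t 12.67 jig [-34.    4.2  36. ] xang-J deg 0.06 F [-4.44  1.96 -1.85] Fjig [-3.95  2.82 -1.85] op 0.0119 q [-0.25  0.04  1.93  0.    1.17 -0.45]
```

jog_arm(commands=[1,0,0.0005,0,0,1,0,0.0005,0,0,1,0,0,0,0,1,0,0,0,0])

```text
t: 13.0
tool_pos: [0.4965, -0.0728, 0.036]
orientation: [-3.124, -0.322, 0.002]
force: [-5.2, 2.3, -1.1]
opening: 0.012
```

```bash
python3 -c "
from h import *
stat()
s=cam('side'); cv2.imwrite('pics/s10.png',cv2.resize(s['img'][210:280,240:320],None,fx=8,fy=8,interpolation=cv2.INTER_CUBIC))
"
```

```text
t 13.0 jig [-34.    3.4  36. ] xang-J deg 0.06 F [-5.16  2.26 -1.07] Fjig [-4.6   3.26 -1.07] op 0.012 q [-0.25  0.04  1.93  0.    1.17 -0.45]
```

View pics/s10.png

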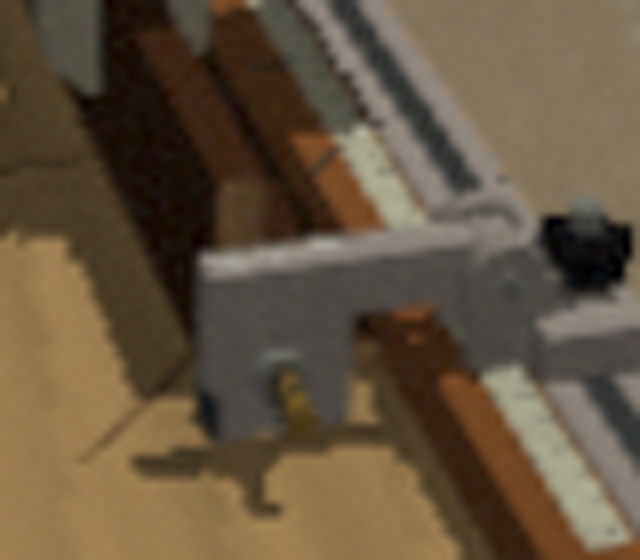

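jog_arm(commands=[1,-0.0004,0.0005,0,0,1,0,0.0005,0,0,1,0,0,0,0,1,0,0,0,0])

```text
t: 13.38
tool_pos: [0.4968, -0.0745, 0.0361]
orientation: [-3.125, -0.322, 0.0]
force: [-3.2, 0.5, -4.4]
opening: 0.0119
```

```bash
python3 -c "
from h import *
stat()"
```

```text
t 13.38 jig [-34.    1.7  36.1] xang-J deg 0.05 F [-3.24  0.53 -4.36] Fjig [-3.06  1.18 -4.36] op 0.0119 q [-0.25  0.04  1.93  0.    1.17 -0.46]
```

Friction baseline about 1.2 N. Continue in small steps.

jog_arm(commands=[1,0,0.0005,0,0,1,0,0.0005,0,0,1,0,0.0005,0,0,1,0,0.0005,0,0,1,0,0,0,0,1,0,0,0,0])

```text
t: 13.88
tool_pos: [0.4973, -0.0766, 0.0361]
orientation: [3.125, 0.322, -0.0]
force: [-3.7, 0.1, -4.9]
opening: 0.0124
```

```bash
python3 -c "
from h import *
stat()"
```

```text
t 13.88 jig [-34.   -0.4  36.1] xang-J deg 0.05 F [-3.65  0.09 -4.93] Fjig [-3.56  0.83 -4.93] op 0.0124 q [-0.25  0.04  1.93 -0.    1.17 -0.46]
```

jog_arm(commands=[1,0,0.0005,0,0,1,0,0.0005,0,0,1,0,0.0005,0,0,1,0,0.0005,0,0,1,0,0,0,0,1,0,0,0,0])

```text
t: 14.38
tool_pos: [0.4977, -0.0785, 0.0361]
orientation: [-3.125, -0.322, 0.001]
force: [-3.8, 1.2, -4.1]
opening: 0.012
```

```bash
python3 -c "
from h import *
stat()"
```

```text
t 14.38 jig [-34.   -2.4  36.1] xang-J deg 0.05 F [-3.78  1.18 -4.06] Fjig [-3.46  1.92 -4.06] op 0.012 q [-0.26  0.04  1.93 -0.    1.17 -0.46]
```

jog_arm(commands=[1,0,0.0005,0,0,1,0,0.0005,0,0,1,0,0.0005,0,0,1,0,0,0,0,1,0,0,0,0])

```text
t: 14.8
tool_pos: [0.498, -0.08, 0.0362]
orientation: [-3.125, -0.322, 0.0]
force: [-4.6, 2.0, -4.1]
opening: 0.012
```

```bash
python3 -c "
from h import *
stat()"
```

```text
t 14.8 jig [-34.   -3.9  36.2] xang-J deg 0.05 F [-4.6   2.05 -4.14] Fjig [-4.09  2.94 -4.14] op 0.012 q [-0.26  0.05  1.93 -0.    1.17 -0.47]
```

jog_arm(commands=[1,-0.0003,0.0005,0,0,1,0,0.0005,0,0,1,0,0,0,0,1,0,0,0,0])

```text
t: 15.13
tool_pos: [0.4982, -0.081, 0.0363]
orientation: [3.125, 0.322, 0.0]
force: [-4.5, 1.5, -2.8]
opening: 0.0119
```

```bash
python3 -c "
from h import *
stat()"
```

```text
t 15.13 jig [-34.   -5.   36.3] xang-J deg 0.05 F [-4.47  1.52 -2.84] Fjig [-4.07  2.4  -2.84] op 0.0119 q [-0.26  0.05  1.93  0.    1.17 -0.47]
```

jog_arm(commands=[1,-0.0003,0.0005,0,0,1,0,0.0005,0,0,1,0,0.0005,0,0,1,0,0.0005,0,0,1,0,0,0,0,1,0,0,0,0])

```text
t: 15.63
tool_pos: [0.4984, -0.0826, 0.0364]
orientation: [-3.124, -0.322, -0.001]
force: [-1.9, 5.1, -3.8]
opening: 0.0119
```

```bash
python3 -c "
from h import *
stat()"
```

```text
t 15.63 jig [-34.1  -6.6  36.4] xang-J deg 0.06 F [-1.86  5.08 -3.8 ] Fjig [-0.79  5.35 -3.8 ] op 0.0119 q [-0.27  0.05  1.93  0.    1.17 -0.47]
```

jog_arm(commands=[1,0.0002,0.0004,0,0,1,0,0,0,0,1,0,0,0,0])

```text
t: 15.88
tool_pos: [0.4985, -0.0828, 0.0364]
orientation: [-3.124, -0.322, -0.0]
force: [-4.0, 5.4, -2.9]
opening: 0.0118
```

```bash
python3 -c "
from h import *
stat()"
```

```text
t 15.88 jig [-34.   -6.8  36.4] xang-J deg 0.06 F [-4.    5.37 -2.93] Fjig [-2.83  6.07 -2.93] op 0.0118 q [-0.27  0.05  1.93  0.    1.17 -0.47]
```

jog_arm(commands=[1,0,0.0004,0,0,1,0,0,0,0,1,0,0,0,0])

```text
t: 16.13
tool_pos: [0.4985, -0.0829, 0.0363]
orientation: [-3.124, -0.322, -0.0]
force: [-3.8, 7.4, -1.9]
opening: 0.0121
```

```bash
python3 -c "
from h import *
stat()"
```

```text
t 16.13 jig [-34.   -6.8  36.3] xang-J deg 0.06 F [-3.85  7.43 -1.89] Fjig [-2.26  8.05 -1.89] op 0.0121 q [-0.27  0.05  1.92  0.    1.17 -0.47]
```

jog_arm(commands=[1,0,0.0001,0,0,1,0,0,0,0,1,0,0,0,0,1,0,0,0,0,1,0,0,0,0,1,0,0,0,0,1,0,0,0,0,1,0,0,0,0])

```text
t: 16.8
tool_pos: [0.4985, -0.0828, 0.0363]
orientation: [-3.123, -0.322, -0.0]
force: [-3.3, 7.7, -1.8]
opening: 0.0119
```

```bash
python3 -c "
from h import *
stat()
s=cam('side'); cv2.imwrite('pics/s11.png',cv2.resize(s['img'][150:300,200:350],None,fx=4,fy=4,interpolation=cv2.INTER_CUBIC))
"
```

```text
t 16.8 jig [-34.   -6.8  36.3] xang-J deg 0.07 F [-3.34  7.67 -1.78] Fjig [-1.71  8.19 -1.78] op 0.0119 q [-0.27  0.05  1.92  0.    1.17 -0.47]
```

View pics/s11.png

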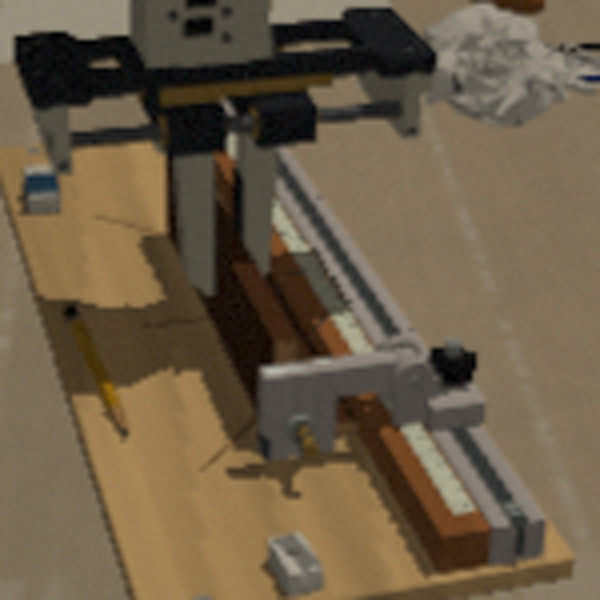

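jog_arm(commands=[1,0,-0.0004,0.0002,0,1,0,-0.0004,0,0,1,0,-0.0004,0,0,1,0,0,0,0,1,0,0,0,0])

```text
t: 17.27
tool_pos: [0.4985, -0.0825, 0.0362]
orientation: [-3.125, -0.322, -0.001]
force: [-3.3, 4.5, -2.3]
opening: 0.0119
```

```bash
python3 -c "
from h import *
stat()"
```

```text
t 17.27 jig [-34.   -6.4  36.2] xang-J deg 0.06 F [-3.31  4.54 -2.3 ] Fjig [-2.32  5.12 -2.3 ] op 0.0119 q [-0.27  0.05  1.93  0.    1.17 -0.47]
```

jog_arm(commands=[1,0,-0.0004,0.0002,0,1,0,-0.0004,0,0,1,0,-0.0002,0,0,1,0,0,0,0,1,0,0,0,0])

```text
t: 17.68
tool_pos: [0.4984, -0.0821, 0.0361]
orientation: [3.124, 0.322, 0.001]
force: [-3.0, 0.5, -0.8]
opening: 0.0118
```

```bash
python3 -c "
from h import *
stat()"
```

```text
t 17.68 jig [-34.   -6.   36.1] xang-J deg 0.05 F [-3.01  0.55 -0.82] Fjig [-2.83  1.15 -0.82] op 0.0118 q [-0.26  0.05  1.93 -0.    1.17 -0.47]
```

jog_arm(commands=[1,-0.0001,-0.0003,0.0001,0,1,0,0,0,0,1,0,0,0,0,1,0,0,0,0])

```text
t: 18.02
tool_pos: [0.4983, -0.0818, 0.0361]
orientation: [3.124, 0.322, 0.001]
force: [-3.5, -1.2, 0.8]
opening: 0.0119
```

```bash
python3 -c "
from h import *
stat()"
```

```text
t 18.02 jig [-34.   -5.7  36.1] xang-J deg 0.05 F [-3.48 -1.19  0.84] Fjig [-3.65 -0.46  0.84] op 0.0119 q [-0.26  0.05  1.93 -0.    1.17 -0.47]
```

jog_arm(commands=[0.6,0,0,0,0,0.4,0,0,0,0,0.4,0,0,0,0,0.4,0,0,0,0,0.4,0,0,0,0])

```text
t: 18.43
tool_pos: [0.4982, -0.0814, 0.0359]
orientation: [3.125, 0.322, 0.001]
force: [0.1, -0.6, -0.0]
opening: 0.0279
```

```bash
python3 -c "
from h import *
stat()
s=cam('side'); cv2.imwrite('pics/s12.png',cv2.resize(s['img'][150:300,200:350],None,fx=4,fy=4,interpolation=cv2.INTER_CUBIC))
p=cam('wrist'); cv2.imwrite('pics/w12.png',p['img'])
"
```

```text
t 18.43 jig [-34.1  -5.3  35.9] xang-J deg 0.05 F [ 0.08 -0.56 -0.03] Fjig [-0.04 -0.56 -0.03] op 0.0279 q [-0.26  0.05  1.93  0.    1.17 -0.47]
```

View pics/s12.png

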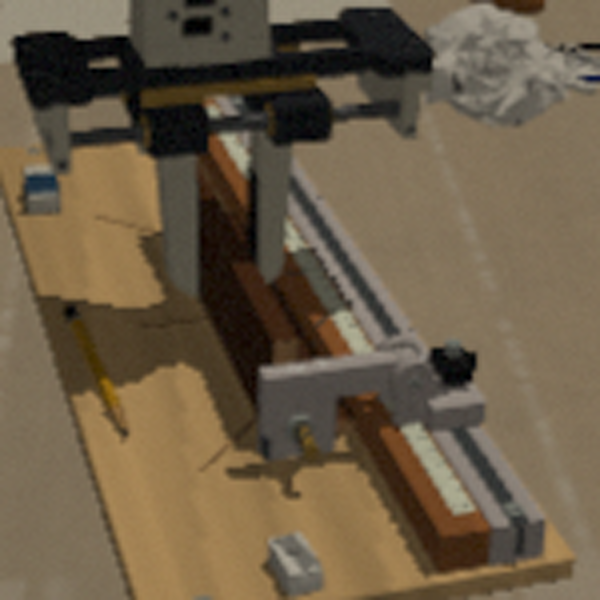

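View pics/w12.png

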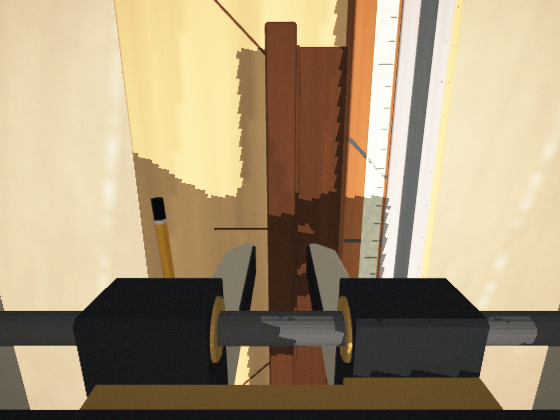

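jog_arm(commands=[0.4,0,0,-0.01,0,0.4,0,0,-0.025,0,0.4,0,0,-0.03,0,0.4,0,0,-0.01,0,1,0,-0.03,0,0,1,0,-0.03,0,0,1,0,-0.03,0,0,1,0,-0.03,0,0,1,0,-0.01,0,0,1,0,0,0,0,1,0,0,0,0])

```text
t: 19.45
tool_pos: [0.4716, 0.0458, 0.111]
orientation: [3.124, 0.325, 0.001]
force: [-0.3, 0.2, -0.0]
opening: 0.0003
```

Run:
```python
from h import *
stat(); J=np.load("J.npy")
s=cam('side'); cv2.imwrite('pics/s13.png',cv2.resize(s['img'][130:300,180:350],None,fx=3.5,fy=3.5,interpolation=cv2.INTER_CUBIC))
p=cam('wrist'); cv2.imwrite('pics/w13.png',p['img'])
for y in (.1,.105,.11): print(proj(p,jig2w([-.034,y,.067],J)))
```

```text
t 19.45 jig [-34.3 124.7 111. ] xang-J deg 0.15 F [-0.33  0.19 -0.01] Fjig [-0.28  0.26 -0.01] op 0.0003 q [-0.01 -0.14  1.96 -0.    1.32 -0.22]
(np.float64(281.9383276357799), np.float64(262.79835354686304))
(np.float64(281.953999227882), np.float64(256.1977943110503))
(np.float64(281.9698606115712), np.float64(249.5172986779186))
```

View pics/s13.png

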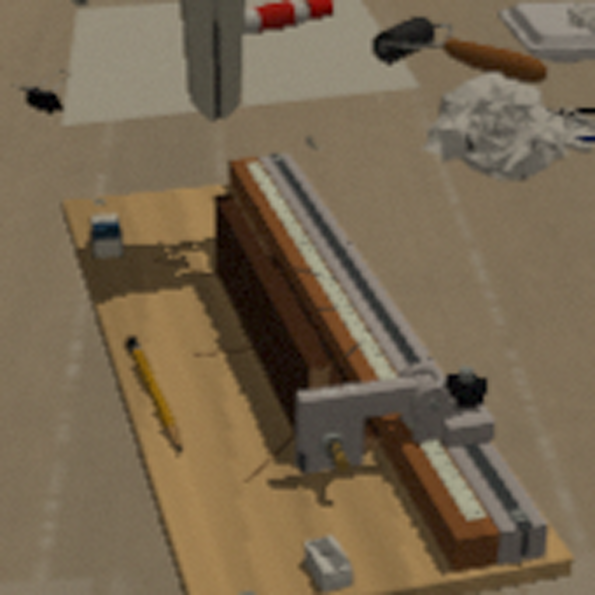

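View pics/w13.png

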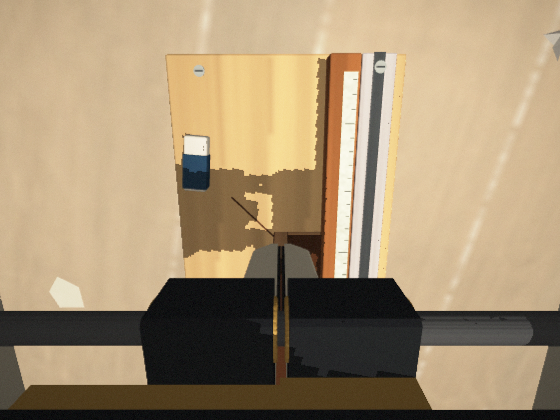

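Run:
```python
from h import *
stat(); J=np.load("J.npy")
p=cam('wrist'); s=cam('side'); t=cam('top')
cv2.imwrite('pics/w14.png',cv2.resize(p['img'][180:290,220:380],None,fx=5,fy=5,interpolation=cv2.INTER_CUBIC))
cv2.imwrite('pics/t14.png',cv2.resize(t['img'][150:320,120:420],None,fx=2.6,fy=2.6,interpolation=cv2.INTER_CUBIC))
for n in [(-.034,.104,.067),(-.02,.104,.02),(0,.245,.032),(-.034,.125,.111)]:
  print(n,np.round(proj(p,jig2w(n,J)),1),np.round(proj(s,jig2w(n,J)),1))
```

```text
t 19.55 jig [-34.3 123.7 110.9] xang-J deg 0.03 F [-0.17 -0.8  -0.32] Fjig [-0.33 -0.74 -0.32] op 0.0004 q [-0.01 -0.14  1.96 -0.    1.32 -0.22]
(-0.034, 0.104, 0.067) [282.  257.1] [243.5 185.1]
(-0.02, 0.104, 0.02) [298.6 233.6] [250.  203.7]
(0, 0.245, 0.032) [332.1  44.4] [244.8 174.6]
(-0.034, 0.125, 0.111) [282.5 255.3] [241.1 162.8]
```

View pics/w14.png

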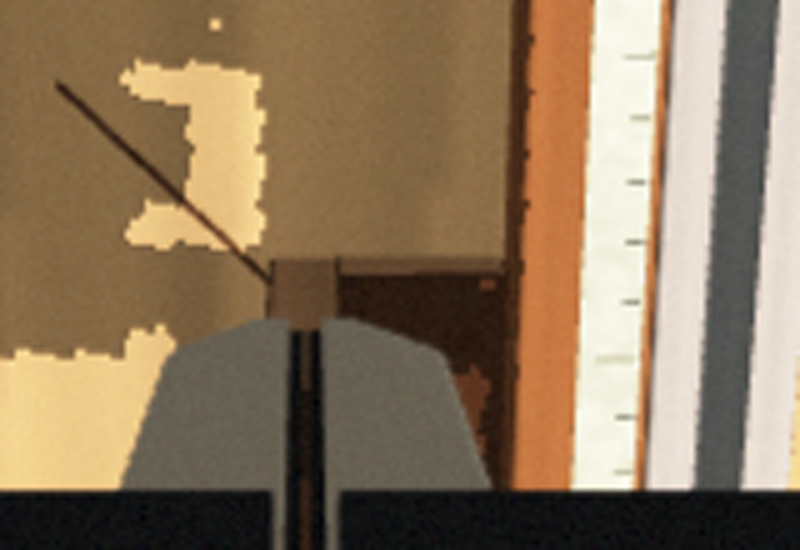

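View pics/t14.png

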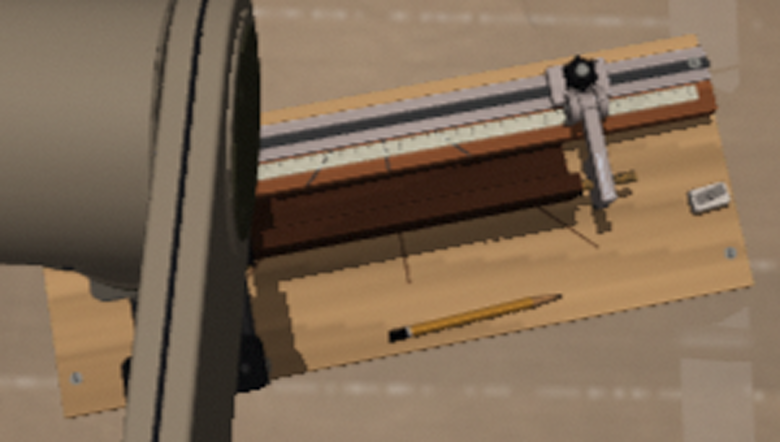

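jog_arm(commands=[1,0,0,0.03,0,1,0,0,0.03,0,1,0,0,0.018,0,1,0,0.002,0,0,1,0,0.002,0,0,1,0,0,0,0,1,0,0,0,0])

```text
t: 20.28
tool_pos: [0.4739, 0.0415, 0.0347]
orientation: [3.125, 0.321, 0.005]
force: [-0.3, -0.8, -0.1]
opening: 0.0008
```

Run:
```python
from h import *
stat()
p=cam('wrist'); cv2.imwrite('pics/w15.png',p['img'])
```

```text
t 20.28 jig [-32.9 119.9  34.7] xang-J deg 0.01 F [-0.35 -0.82 -0.15] Fjig [-0.51 -0.73 -0.15] op 0.0008 q [-0.02 -0.03  2.01 -0.    1.16 -0.23]
```

View pics/w15.png

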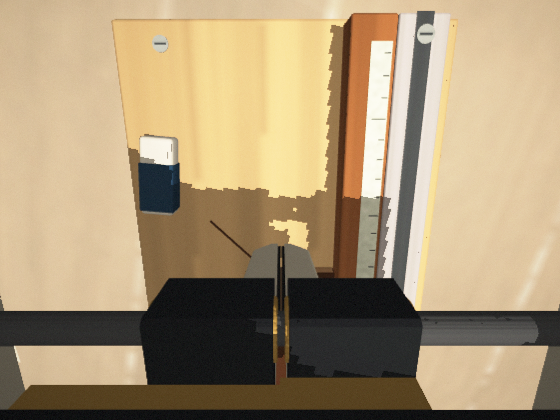

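jog_arm(commands=[1,0,0.001,0,0,1,0,0.001,0,0,1,0,0.001,0,0,1,0,0.001,0,0,1,0,0.001,0,0,1,0,0,0,0,1,0,0,0,0])

```text
t: 20.92
tool_pos: [0.4732, 0.037, 0.0327]
orientation: [-3.125, -0.322, 0.0]
force: [0.3, 0.3, -0.1]
opening: 0.0003
```

```bash
python3 -c "
from h import *
stat()"
```

```text
t 20.92 jig [-34.5 115.7  32.7] xang-J deg 0.05 F [ 0.34  0.3  -0.1 ] Fjig [ 0.39  0.22 -0.1 ] op 0.0003 q [-0.03 -0.03  2.01  0.    1.16 -0.24]
```

jog_arm(commands=[1,0,0.0005,0,0,1,0,0.0005,0,0,1,0,0.0005,0,0,1,0,0.0005,0,0,1,0,0,0,0,1,0,0,0,0])

```text
t: 21.42
tool_pos: [0.4736, 0.0351, 0.0327]
orientation: [-3.125, -0.322, 0.0]
force: [-0.3, -0.0, 0.4]
opening: 0.0006
```

```bash
python3 -c "
from h import *
stat()"
```

```text
t 21.42 jig [-34.5 113.7  32.7] xang-J deg 0.05 F [-0.25 -0.05  0.39] Fjig [-0.26  0.    0.39] op 0.0006 q [-0.03 -0.03  2.01  0.    1.16 -0.24]
```

jog_arm(commands=[1,0,0.0005,0,0,1,0,0.0005,0,0,1,0,0.0005,0,0,1,0,0,0,0,1,0,0,0,0])

```text
t: 21.83
tool_pos: [0.4738, 0.0345, 0.0328]
orientation: [-3.124, -0.322, 0.0]
force: [-0.8, 4.8, 1.2]
opening: 0.0002
```

```bash
python3 -c "
from h import *
stat()"
```

```text
t 21.83 jig [-34.4 113.1  32.8] xang-J deg 0.06 F [-0.76  4.76  1.2 ] Fjig [0.23 4.81 1.2 ] op 0.0002 q [-0.04 -0.03  2.01  0.    1.16 -0.24]
```

jog_arm(commands=[1,0,0.0004,0,0,1,0,0,0,0,1,0,0,0,0])

```text
t: 22.08
tool_pos: [0.4738, 0.0343, 0.0327]
orientation: [-3.123, -0.322, 0.0]
force: [-2.2, 6.8, 0.9]
opening: 0.0006
```

```bash
python3 -c "
from h import *
stat()"
```

```text
t 22.08 jig [-34.5 112.9  32.7] xang-J deg 0.07 F [-2.2   6.75  0.86] Fjig [-0.78  7.06  0.86] op 0.0006 q [-0.04 -0.03  2.01  0.    1.16 -0.24]
```

jog_arm(commands=[1,0,0,0,0,1,0,0,0,0,1,0,0,0,0,1,0,0,0,0,1,0,0,0,0,1,0,-0.0002,0,0,1,0,-0.0002,0,0,1,0,-0.0002,0,0,1,0,-0.0002,0,0,1,0,-0.0002,0,0,1,0,-0.0002,0,0,1,0,-0.0002,0,0,1,0,-0.0002,0,0,1,0,-0.0002,0,0,1,0,0,0,0])

```text
t: 23.33
tool_pos: [0.4738, 0.0347, 0.0328]
orientation: [3.125, 0.322, 0.0]
force: [0.5, 0.2, -0.5]
opening: 0.0002
```

```bash
python3 -c "
from h import *
stat()"
```

```text
t 23.33 jig [-34.4 113.3  32.8] xang-J deg 0.05 F [ 0.47  0.2  -0.48] Fjig [ 0.5   0.1  -0.48] op 0.0002 q [-0.03 -0.03  2.01 -0.    1.16 -0.24]
```

jog_arm(commands=[1,0,-0.0003,0,0,1,0,-0.0003,0,0,1,0,-0.001,0,0,1,0,-0.002,0,0,1,0,-0.005,0,0,1,0,-0.01,0,0,1,0,0,-0.03,0,1,0,0,-0.03,0,1,0,0,-0.03,0,1,0,-0.03,-0.03,0,1,0,-0.03,0,0,1,0,-0.03,0,0,1,0,-0.03,0,0,1,0,-0.03,0,0,1,0,0,0,0])

```text
t: 24.58
tool_pos: [0.4377, 0.2044, 0.1524]
orientation: [-3.122, -0.328, -0.0]
force: [0.2, 0.8, -0.6]
opening: 0.0005
```

Run:
```python
from h import *
stat(); J=np.load("J.npy")
s=cam('side'); t=cam('top')
cv2.imwrite('pics/s16.png',cv2.resize(s['img'][160:310,190:350],None,fx=4.5,fy=4,interpolation=cv2.INTER_CUBIC))
cv2.imwrite('pics/t16.png',cv2.resize(t['img'][150:320,120:420],None,fx=2.6,fy=2.6,interpolation=cv2.INTER_CUBIC))
for n in ("pencil","eraser","sharpener"): print(n,[(round(r["position"][1]*560,1),round(r["position"][0]*420,1),round(r["score"],2)) for r in robot.pinpoint(n,t)][:2])
```

```text
t 24.58 jig [-35.2 286.8 152.4] xang-J deg 0.27 F [ 0.17  0.79 -0.63] Fjig [ 0.33  0.74 -0.63] op 0.0005 q [ 0.33 -0.15  1.89  0.    1.4   0.12]
pencil [(303.9, 273.2, 0.72)]
eraser [(191.2, 288.6, 0.54)]
sharpener [(395.2, 228.1, 0.45), (273.3, 217.0, 0.24)]
```

View pics/s16.png

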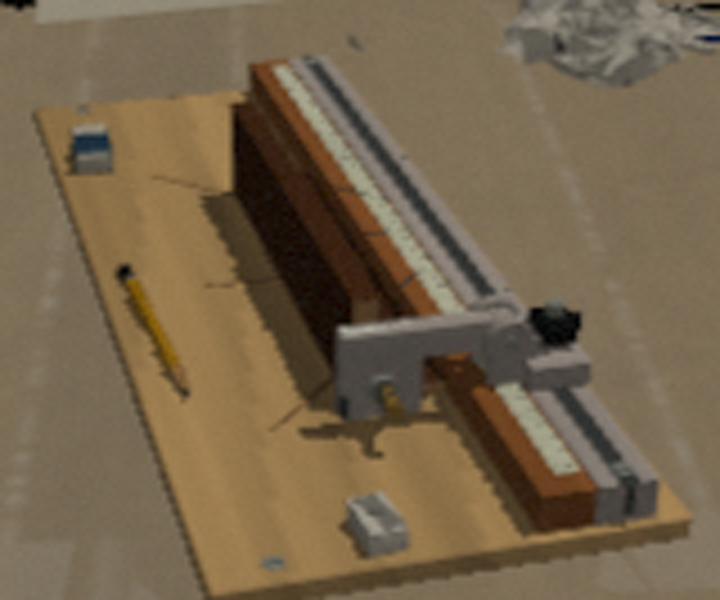

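View pics/t16.png

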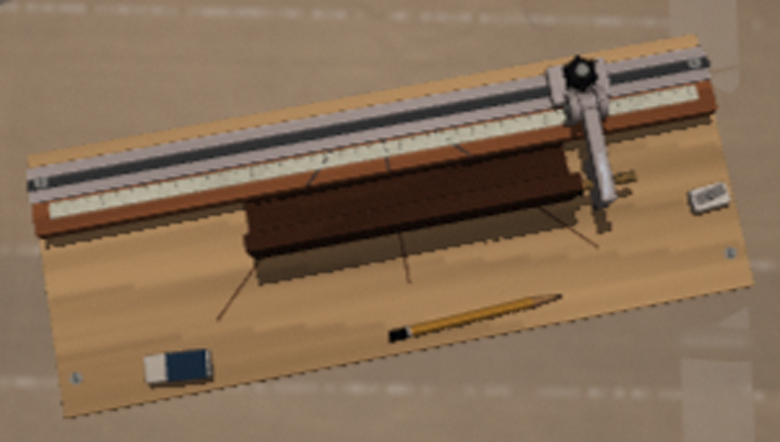

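```bash
python3 -c "
from h import *
stat(); print(robot.close_job())"
```

```text
t 24.83 jig [-34.7 281.1 152.1] xang-J deg 0.03 F [0.03 0.44 1.4 ] Fjig [0.12 0.42 1.4 ] op 0.0007 q [ 0.32 -0.15  1.89 -0.    1.4   0.11]
the job is handed in; nothing more can be done
None
```

The job is handed in, about 25 s in. The flag is down, and the moulding lies flat along the fence, up against the stop screw.

- **Flag:** I pushed it over from behind with closed fingers and down onto its rest. It went solid with the fingertips at 62 mm, which is the arm's top when level.
- **Moulding:** I gripped it by the upright, squared it to the fence and slid it along. Contact with the fence came at moulding_mid x = -34 mm.
- **Pressing home:** I pressed the rubber to about 8 N at the wrist for more than 0.7 s. An estimated 6 to 7 N of that reached the stop; the rest was friction. I then eased off and released.
- **Second press:** To make sure of contact after letting go, I pushed once more on the far end with closed fingers, to about 7 N at the wrist. The moulding moved less than about 0.6 mm before the force rose, so it was already at or very near the screw. I backed the fingers off slowly.

The last side and top pictures show the flag down and the flange along the fence. The pencil, eraser and sharpener are within about 4 pixels of where they started, roughly the detector's scatter.

I could not read the remaining contact force on the screw directly. That it is still touching is inferred from the second press and the slow withdrawal. The 15 N limit was judged from wrist readings only, and the highest sideways reading was about 8 N.

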